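# Refit the sample disc on the autosampler's keyed drive hub

### The arm

A 7-joint arm with a two-finger parallel gripper is mounted at the origin on the work surface. World frame = base frame: x ahead of the robot, y to its left, z up, the work surface at z = 0. Lengths are in m, angles in rad, forces in N, time in s.
With the tool pointing down it reaches from about 0.35 to 0.9 m from the base axis. Payload 19.9 kg.
Tool frame: the origin (TCP) lies at the very end of the fingers, on their centre line; the grasp point (between the pads) lies 19 mm behind it (r.grip_depth is the distance from the TCP to the grasp point, in m); z points along the fingers, y is the line along which they close (so a half turn about z gives the same grasp; the last joint's range is limited). The gripper opens to 94 mm and grips with 3 to 60 N. Pads are 16 mm wide; open, the fingers measure 119 mm over their backs; the gripper's body (75 mm by 177 mm) begins 78 mm behind the grasp point.
Start: joints at [-1.224, 0.417, -0.01, 1.614, 0.005, 1.111, -0.053], TCP at [0.237, 0.578, 0.205] pointing down, gripper open.
Joint ranges: [-2.81, 2.81], [-0.39, 2.02], [-1.27, 1.25], [0.06, 2.57], [-1.19, 4.33], [0.19, 2], [-2.82, 2.82]. Speed limits (rad/s): [1.89, 1.89, 2.39, 2.39, 3.01, 3.01, 3.01].

### API

Orientations are given as a 3x3 rotation matrix whose columns are the frame's x, y, z axes.
In Python, from bench import r, viewer gives the robot as it stands.
- The arm moves only by the tool jog_arm, never from a script. Its argument "motion" is one flat list of numbers, 7 for each row, row after row: the shift along the tool's x, y, z in m, then the turn, a rotation vector about the tool's x, y, z in degrees, then the opening, from -1 (shut) to 1 (fully open). A call has exactly 8 rows; each row shifts and turns the commanded pose from where the row before left it, along the tool's axes as they then stand; what a row does not reach is not made up. A row lasts 1/10 s, in which the tool goes at most 50 mm and 8.59 degrees, less where a joint would pass 70% of its speed; a pose out of reach is approached as far as the arm can. A call is refused whole if a number of a shift passes 0.05 or a number of a turn 8.59, either way. A call with a gripper value outside its range is refused whole. The fingers move at their own pace and stop on an object; the grip force is fixed at half the most. Time passes only in rows, so rows that do not move let the fingers close, or fill a call up. It gives the time, the measured TCP pose, the force, the opening and the grip force at its end, in the units of the state.
- r.get_state(): the state, without advancing time (a new reading comes with each control period).
- viewer.snapshot(name): name is "scene" or "top" or "wrist"; returns (picture, depth): 420x560x3 uint8, red, green, blue; 420x560 float32, m along the optical axis (not along the pixel's ray), 0 where there is no reading.
- viewer.camera_params(name): a dict with "K" (3x3 intrinsics, pixels), "dist_coeffs" ([k1, k2, p1, p2, k3] as OpenCV has them; the pictures are not rectified), "T" (4x4, takes a point from camera to world coordinates); the wrist camera has in their place "mount" (4x4, takes a point from camera to tool coordinates, whose origin is the TCP and whose axes are the flange's). Camera axes: x right, y down, z forward; pixel columns grow to the right and rows downward; lengths in m; the calibration is good to about 2 mm. A picture is of the moment at which its call begins: read the wrist's pose just before it. camera_params takes no time and is no camera call.
- r.finish_job(): hands the job in; it is judged then, once.
The state is a dict: "time": time; "joints": joint angles; "qvel": joint speeds; "joint_efforts": joint torques, N m; "ee_pos": TCP position; "orientation": TCP orientation; "wrist_force": force on the tool from outside, world axes, zero at the start; "moment": the same for the moment, N m; "width": finger opening in m; "finger_force": force on a finger pad.
Only numpy, scipy, OpenCV 4.12 (cv2) and the standard library are available. Lean on these libraries where they do the work, as an engineer would, in place of code of your own. Each camera call takes 0.05 s, during which the arm holds its last target. There are 200 camera calls.

### The job

Refit the autosampler's carousel. Push the black spacer sleeve down over the hub's spigot in the middle of the well until it sits on the shoulder, then take the loaded white sample disc off its stand by the knob, carry it level, pass its keyed shaft through the sleeve into the hub and turn the disc until the key drops into the keyway. Keep pushing against the hub's spring pin until the disc is fully home on the sleeve, and finish there still gripping the knob and holding the disc down; leave the bottle, the tube rack and the jar alone.

Things in the scene. Friction and masses are not known exactly. Their poses are not given: they have to be found in the camera images.
- hub_mouth (a point): centre of the top of the aluminium hub spigot in the sampler's round well, 104 mm above the bench, axis vertical, fixed. x, y are the cream sampler's (its front with the lamps faces -x). Bore 20.4 mm diameter, 42 mm deep, with one keyway 8 mm wide out to 15.3 mm from the axis, open at the top. The keyway points anywhere within 0.4 rad either side of this frame's +x, new each time
- hub_shoulder (a point): on the axis, level with the top of the hub's shoulder (60 mm wide), 30 mm below hub_mouth; the sleeve is to rest here. The spigot above it is 39 mm in diameter (40 mm over its faceted corners) and 30 mm tall. Axes as hub_mouth
- turntable_top (a point): on the axis, top of the black turntable (210 mm wide, locked, 42 mm below hub_mouth). A red line on its white rim, 70 to 105 mm from the axis, points the same way as the keyway; it shows past the edge of the fitted disc. Other white cups on the rim are 14 mm tall, 81 mm and more from the axis. Axes as hub_mouth: they do not turn with the red line
- tower_top (a point): top of the sampler's fixed black sampling tower, 46 x 50 mm, 255 mm above the bench, on the deck (70 mm high). Its probe arm is parked along the sampler's -x for 160 mm from here; its tube arches to 313 mm above the bench. Cream housing: 140 mm to -x, 160 to +x, 135 to -y and 240 to +y of the hub's axis
- lift_pin (a joint): brass spring pin in the bottom of the hub's bore: 0 = up, top 24 mm below hub_mouth; grows as it is pressed down (m). 6 N to start it, 0.5 N more per mm. With the disc fully home it is 0.008 m down and pushes up with 10 N, more than the disc weighs: the disc rises again unless held down
- sleeve_mid (a point): middle (half-way up) of the loose black plastic spacer sleeve, an open tube standing upright on the bench: outside diameter 56 mm, inside diameter 43 mm, 50 mm tall, about 70 g, both ends alike. Seated on the shoulder, this point is 5 mm below hub_mouth and the sleeve's top 20 mm above hub_mouth
- disc_grip (a point): middle of the black bar grip on the loose white sample disc's knob. x: along the bar, towards the key, which lies under the red line on the disc; z up. Bar 50 mm long (x), 14 wide (y), grip it across y; its top is 14 mm above this point, its round foot (48 mm wide) 20 mm below, the disc's top 26 mm below. About 0.33 kg in all. Fully home, this point is 51 mm above hub_mouth
- disc_seat (a point): centre of the disc's underside, 31 mm below disc_grip, same axes. Disc 180 mm wide, 5 mm thick; eight vials hang 28 mm below it at 74 to 86 mm from the axis. At first it lies on the blue stand, its x within 0.5 rad of world +x. Fully home, on the sleeve's top, this point is 20 mm above hub_mouth; with the key resting on the spigot's top, 38 mm above
- shaft_tip (a point): chamfered tip of the disc's vertical steel shaft, 18.4 mm diameter, 52 mm below disc_seat, same axes. One key, 6 mm wide, stands out along +x to 14 mm from the axis; it runs from 14 to 34 mm above this tip, so 14 mm of plain shaft enter the bore before the key lands on the spigot's top
- stand: fixed blue loading stand under the disc, an open upright tube 132 mm wide, 65 mm high (flange 160 mm wide); its origin is at its foot on the bench
- reagent_mid (a point): an amber bottle, 48 mm wide, 105 mm tall; this point is 50 mm up. Leave it alone
- rack_mid (a point): a blue tube rack with capped tubes, 75 x 150 mm, 72 mm tall; this point is 30 mm up in its middle. Leave it alone
- jar_mid (a point): a white jar with a blue lid, 60 mm wide, 65 mm tall; this point is 30 mm up. Leave it alone
Things that resemble listed ones, but are neither listed nor needed, are in the scene too. What is shaped like the part that bears disc_grip but pink or purple is not meant.

How it is judged:
On the way, in this order (a step that is already met when the one before it is completed fails the run):
1. the sleeve sits on the hub's shoulder, upright round the spigot, and has been let go (horizontal distance between sleeve_mid and hub_mouth below 0.004 m and z of sleeve_mid in the frame of hub_mouth below -0.003 m and angle between sleeve_mid's own z axis and vertical below 0.08 rad and contact force between the fingers and sleeve below 0.2 N), for 0.2 s.
2. the key is in the keyway and the disc is down on the sleeve (horizontal distance between disc_seat and hub_mouth below 0.004 m and z of disc_seat in the frame of hub_mouth below 0.0225 m and z of sleeve_mid in the frame of hub_mouth below -0.003 m), for 0.2 s.
At the end, for the whole second after the job is handed in: Sleeve upright on the shoulder (2 mm in height, 4 mm sideways); key in the keyway, disc within 2.5 mm of fully home, centred within 4 mm, level within 0.05 rad, still; spring pin held at least 5 mm down; fingers still gripping the knob (all of step 2 and horizontal distance between sleeve_mid and hub_mouth below 0.004 m and angle between sleeve_mid's own z axis and vertical below 0.08 rad and z of disc_seat in the frame of hub_mouth above 0.017 m and angle between disc_seat's own z axis and vertical below 0.05 rad and value of joint lift_pin above 0.005 m and linear speed of disc below 0.02 m/s and contact force between the fingers and disc above 2 N); the arm keeps its last pose, push and grip.
It fails at once if the loaded disc was tipped (angle between disc_seat's own z axis and vertical above 0.3 rad).
It fails at once if the bottle was disturbed (distance of reagent_mid from where it was at the start of the episode above 0.015 m or angle between reagent_mid's own z axis and vertical above 0.3 rad).
It fails at once if the tube rack was disturbed (distance of rack_mid from where it was at the start of the episode above 0.015 m).
It fails at once if the jar was disturbed (distance of jar_mid from where it was at the start of the episode above 0.015 m).
It also fails if it takes over 67 s, if anything falls off the work surface, if the arm or the gripper's body presses on something with over 40 N, if the wrist force passes 120 N, or if a joint passes its speed limit or range.

## Working session

There is one attempt and no reset: what is moved stays moved. The work goes in short steps, Python scripts to look and compute and a tool call to move; the robot and the scene stay as the last step left them, time stands still between calls to the robot, and variables do not carry over. Pictures are saved under pics/ and viewed, at most 10 in all, crops included, and the job is handed in when it is done.

Besides the shell and the picture viewer there is one more tool, called after ">>>" by a JSON object that holds its "api" and its "payload", one argument or row to a line. jog_arm: Moves the arm, as the interface text tells. Its arguments: {"type":"object","properties":{"motion":{"type":"array"}},"required":["motion"]}

```bash
mkdir -p pics; cat > h.py <<'E'
import numpy as np, cv2
from bench import r, viewer
def snap(n):
    s=r.get_state(); p,d=viewer.snapshot(n); c=viewer.camera_params(n)
    if 'T' in c: T=np.array(c['T'])
    else:
        M=np.eye(4); M[:3,:3]=np.array(s['orientation']); M[:3,3]=s['ee_pos']; T=M@np.array(c['mount'])
    return p,np.array(d),np.array(c['K']),np.array(c['dist_coeffs'],float),T
def cloud(d,K,D,T):
    h,w=d.shape; u,v=np.meshgrid(np.arange(w),np.arange(h))
    q=cv2.undistortPoints(np.stack([u,v],-1).reshape(-1,1,2).astype(np.float64),K,D).reshape(h,w,2)
    P=np.dstack([q[...,0]*d,q[...,1]*d,d]); P=P@T[:3,:3].T+T[:3,3]; P[d<=0]=np.nan
    return P
def save(n,p): cv2.imwrite('pics/'+n+'.png',p[...,::-1])
E
python3 - <<'E'
from h import *
for n in('scene','top'):
    p,d,K,D,T=snap(n); save(n+'0',p); np.savez(n+'0.npz',p=p,P=cloud(d,K,D,T)); print(n,T[:3,3],(d>0).mean())
print(r.get_state())
E
```

```text
scene [1.44457278 0.35114876 1.11821544] 0.9910119047619048
top [ 0.40491941 -0.03582318  1.21896609] 0.9961947278911565
{'time': 0.1, 'joints': array([-1.22353587,  0.41791622, -0.01029934,  1.61411003,  0.0046863 ,
        1.1106942 , -0.05303288]), 'qvel': array([-0.00034599, -0.00237149,  0.00012164, -0.00079179,  0.00019184,
       -0.00013398, -0.00163282]), 'joint_efforts': array([ 8.18968147e-04, -8.52575254e+01,  6.39879853e-01, -4.26682985e+01,
       -4.88620286e-02,  1.63820543e-02,  5.58801491e-05]), 'ee_pos': array([0.23678112, 0.57804501, 0.2048883 ]), 'orientation': array([[-9.25366603e-01,  3.79073251e-01, -3.47960271e-04],
       [ 3.79073403e-01,  9.25366013e-01, -1.04764057e-03],
       [-7.51419074e-05, -1.10135408e-03, -9.99999391e-01]]), 'wrist_force': array([0.05406022, 0.34593452, 0.4441132 ]), 'moment': array([-0.039825  ,  0.01299287, -0.01697165]), 'finger_force': 0.0, 'width': 0.09398811265330408}
```

View pics/scene0.png

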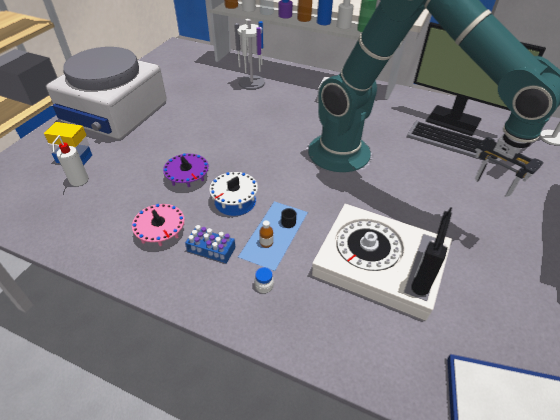

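View pics/top0.png

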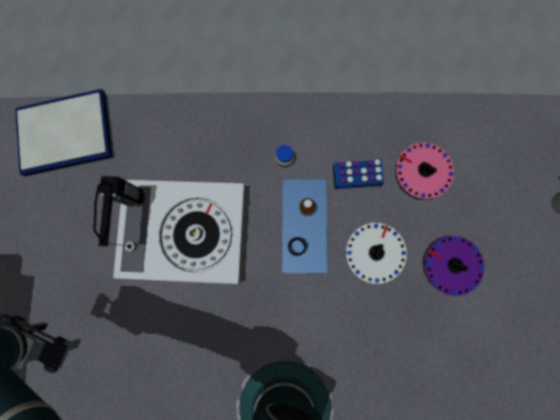

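The scene view shows the white disc at (233,190), the sleeve at (288,217) and the hub at (369,242). In the top view these are at (376,252), (298,245) and (197,233). The disc could be mistaken for pink (425,170) or purple (454,265), and the sleeve for the dark bottle at (308,206). I choose the white disc and the ring on the blue mat.

```bash
cat > m.py <<'E'
from h import *
z=np.load('top0.npz'); P=z['P']; p=z['p'].astype(int)
def reg(u0,u1,v0,v1,zl,zh):
    Q=P[v0:v1,u0:u1].reshape(-1,3); C=p[v0:v1,u0:u1].reshape(-1,3); m=(Q[:,2]>zl)&(Q[:,2]<zh); return Q[m],C[m]
def circ(Q):
    A=np.c_[2*Q[:,:2],np.ones(len(Q))]; s=np.linalg.lstsq(A,(Q[:,:2]**2).sum(1),rcond=None)[0]; return s[:2],np.sqrt(s[2]+s[0]**2+s[1]**2)
def cont(Q):
    return cv2.minEnclosingCircle(Q[:,:2].astype(np.float32))
for n,a in dict(sleeve=(280,318,228,262,.035,.06),disc=(340,412,215,290,.055,.08),bar=(355,397,232,272,.095,.13),spigot=(180,215,218,248,.095,.115),turnt=(155,240,190,278,.055,.066),house=(110,250,178,286,.064,.078),tower=(90,150,170,215,.2,.33),rest=(270,320,195,220,.05,.2),jar=(272,300,140,170,.04,.1),rack=(330,388,155,192,.04,.1)).items():
    Q,C=reg(*a); 
    if len(Q)<5: print(n,len(Q)); continue
    print(n,len(Q),'med',np.median(Q,0).round(4),'min',Q.min(0).round(3),'max',Q.max(0).round(3),'fit',np.round(circ(Q)[0],4),'enc',np.round(cont(Q)[0],4),round(cont(Q)[1],4))
for n,a in dict(disc=(340,412,215,290,.05,.09),tt=(155,240,190,278,.05,.09)).items():
    Q,C=reg(*a); m=(C[:,0]>130)&(C[:,1]<90)&(C[:,2]<90); print(n,'red',m.sum(),Q[m].mean(0).round(4), cv2.fitLine(Q[m][:,:2].astype(np.float32),cv2.DIST_L2,0,.01,.01).ravel())
Q,C=reg(355,397,232,272,.1,.13); print('bar rect',cv2.minAreaRect(Q[:,:2].astype(np.float32)))
Q,C=reg(110,250,178,286,.064,.078); print('house',cv2.minAreaRect(Q[:,:2].astype(np.float32)))
I=cv2.resize(z['p'][130:300,270:490],(800,618))[:600]; save('crop0',I)
E
python3 m.py
```

```text
sleeve 118 med [ 0.4812 -0.0376  0.048 ] min [ 0.453 -0.063  0.036] max [ 0.507 -0.012  0.054] fit [ 0.4796 -0.0378] enc [ 0.4799 -0.0381] 0.0279
disc 2747 med [ 0.458  -0.2702  0.0687] min [ 0.374 -0.362  0.061] max [ 0.548 -0.183  0.079] fit [ 0.4591 -0.272 ] enc [ 0.4584 -0.2721] 0.0905
bar 96 med [ 0.4592 -0.2697  0.1078] min [ 0.436 -0.285  0.097] max [ 0.482 -0.256  0.114] fit [ 0.459 -0.27 ] enc [ 0.4584 -0.2713] 0.0249
spigot 113 med [0.5127 0.266  0.1014] min [0.493 0.246 0.095] max [0.531 0.284 0.108] fit [0.5129 0.2645] enc [0.5133 0.2654] 0.021
turnt 3711 med [0.514  0.2623 0.0612] min [0.385 0.132 0.055] max [0.649 0.397 0.066] fit [0.5169 0.2619] enc [0.5177 0.2656] 0.1831
house 7952 med [0.52   0.3547 0.0685] min [0.369 0.125 0.064] max [0.681 0.511 0.078] fit [0.5161 0.3044] enc [0.5253 0.3175] 0.2384
tower 849 med [0.6068 0.4457 0.2519] min [0.539 0.421 0.201] max [0.647 0.476 0.312] fit [0.5995 0.4479] enc [0.5951 0.4499] 0.0568
rest 197 med [ 0.5963 -0.0689  0.0738] min [ 0.578 -0.094  0.05 ] max [ 0.623 -0.048  0.108] fit [ 0.6001 -0.0697] enc [ 0.601  -0.0699] 0.0238
jar 246 med [ 7.643e-01 -1.000e-04  6.290e-02] min [ 0.74  -0.026  0.04 ] max [0.791 0.026 0.069] fit [ 7.648e-01 -2.000e-04] enc [ 7.648e-01 -2.000e-04] 0.0272
rack 1131 med [ 0.704  -0.2306  0.049 ] min [ 0.665 -0.306  0.04 ] max [ 0.749 -0.154  0.078] fit [ 0.7062 -0.2289] enc [ 0.7075 -0.2309] 0.0828
disc red 17 [ 0.5223 -0.2989  0.0685] [ 0.91432714 -0.4049764   0.52228767 -0.2989285 ]
tt red 16 [0.5923 0.2293 0.0628] [ 0.9204319  -0.39090297  0.59228337  0.22931345]
bar rect ((0.45879611372947693, -0.27098846435546875), (0.01486643124371767, 0.04895228520035744), 66.33256530761719)
house ((0.5251955389976501, 0.31723007559776306), (0.37789401412010193, 0.3016243577003479), 87.94917297363281)
```

View pics/crop0.png

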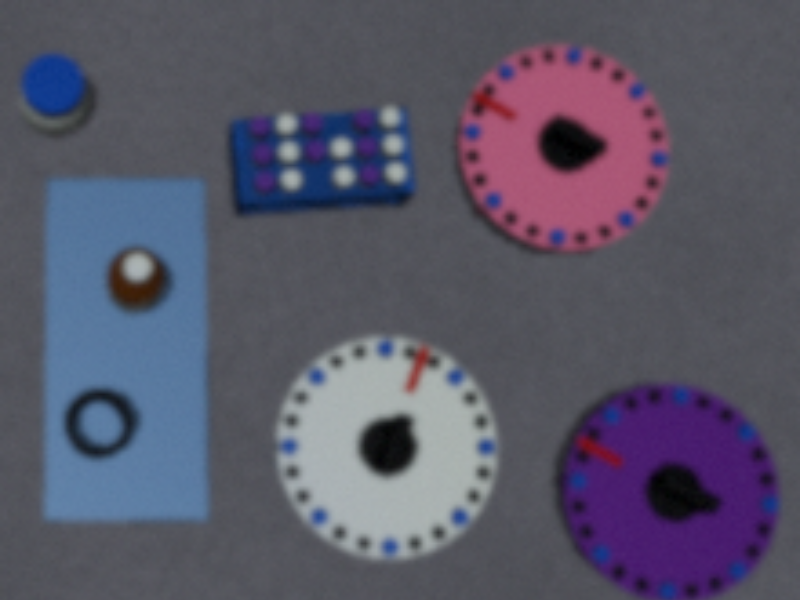

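>>> {"api": "jog_arm", "payload": {
  "motion": [0, 0, -0.03, 0, 0, 0, 1, 0, 0, -0.045, 0, 0, 0, 1, 0, 0, -0.045, 0, 0, 0, 1, 0, 0, -0.04, 0, 0, 0, 1, -0.02, -0.01, 0, 0, 0, 0, 1, -0.04, -0.02, 0, 0, 0, 0, 1, -0.04, -0.02, 0, 0, 0, 0, 1, -0.04, -0.02, 0, 0, 0, 0, 1]
}}

```text
time: 0.9
ee_pos: [0.3407, 0.459, 0.3652]
orientation: [[-0.925, 0.379, -0.0], [0.379, 0.925, -0.0], [0.0, -0.0, -1.0]]
wrist_force: [0.2, 0.8, 0.1]
width: 0.0944
finger_force: 0.0
```

>>> {"api": "jog_arm", "payload": {
  "motion": [-0.04, -0.02, 0, 0, 0, 0, 1, -0.04, -0.02, 0, 0, 0, 0, 1, -0.04, -0.02, 0, 0, 0, 0, 1, -0.04, -0.02, 0, 0, 0, 0, 1, -0.04, -0.02, 0, 0, 0, 0, 1, -0.03, -0.015, 0, 0, 0, 0, 1, 0, 0, 0, 0, 0, 0, 1, 0, 0, 0, 0, 0, 0, 1]
}}

```text
time: 1.7
ee_pos: [0.5092, 0.2666, 0.3651]
orientation: [[-0.925, 0.38, -0.001], [0.38, 0.925, -0.0], [0.0, -0.001, -1.0]]
wrist_force: [-0.5, 0.8, -1.0]
width: 0.0941
finger_force: 0.0
```

The crop confirms it: the black ring at crop (101,423) is an open tube on the mat, and the white disc with the black knob at (388,447) is the real one. Pink (560,150) and purple (675,490) are decoys. The arm is above the hub, so I look from there.

```bash
python3 - <<'E'
from h import *
p,d,K,D,T=snap('wrist'); save('w1',p); np.savez('w1.npz',p=p,P=cloud(d,K,D,T)); print(viewer.camera_params('wrist')['mount'],T[:3,3]); print(r.get_state()['joints'])
E
```

```text
[[ 1.56365823e-03 -9.58835510e-01 -2.83957779e-01  8.21743950e-02]
 [ 9.99998655e-01  1.63974943e-03 -3.02645602e-05 -1.39888657e-03]
 [ 4.94638343e-04 -2.83957350e-01  9.58836784e-01 -1.78317955e-01]
 [ 0.00000000e+00  0.00000000e+00  0.00000000e+00  1.00000000e+00]] [0.43278142 0.29662003 0.54345989]
[-0.72843467  0.22432743  0.23407549  1.52435883 -0.05255261  1.39968185
  0.69150436]
```

View pics/w1.png

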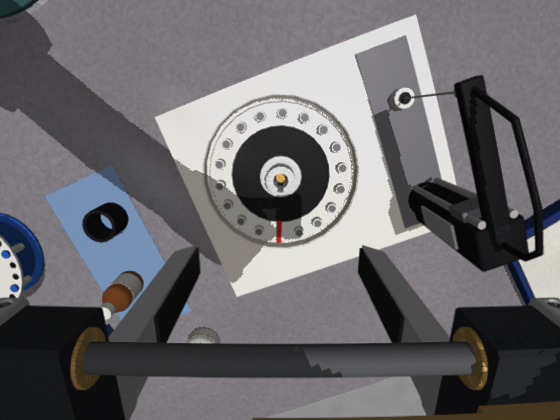

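The wrist view shows the hub at (281,178), the red line at (279,232) and the sleeve at (105,222). Now I measure all three from it.

```bash
cat > m2.py <<'E'
from h import *
import sys
z=np.load(sys.argv[1]+'.npz'); P=z['P']; p=z['p'].astype(int); h0=np.array([.513,.265])
def sel(c,rad,zl,zh):
    with np.errstate(all='ignore'): m=(np.hypot(P[...,0]-c[0],P[...,1]-c[1])<rad)&(P[...,2]>zl)&(P[...,2]<zh)
    return P[m],p[m]
def rep(n,Q): 
    if len(Q)>4: print(n,len(Q),'med',np.median(Q,0).round(4),'enc',np.round(cv2.minEnclosingCircle(Q[:,:2].astype(np.float32)),4) if 0 else [np.round(x,4) for x in cv2.minEnclosingCircle(Q[:,:2].astype(np.float32))],'mid',((Q.max(0)+Q.min(0))/2).round(4))
rep('spigot',sel(h0,.026,.097,.112)[0]); rep('shoulder',sel(h0,.036,.068,.08)[0])
Q,C=sel(h0,.108,.052,.085)
lum=C.sum(1); rr=np.hypot(*(Q[:,:2]-h0).T)
rep('black tt',Q[(lum<200)&(rr<.08)])
m=(C[:,0]>C[:,1]*1.8)&(C[:,0]>60)&(rr>.06); R=Q[m]; print('red',len(R),R.mean(0)); f=cv2.fitLine(R[:,:2].astype(np.float32),cv2.DIST_L2,0,.01,.01).ravel(); print(f,np.arctan2(f[1]*np.sign(f[0]),abs(f[0])),'from hub',np.arctan2(R[:,1].mean()-h0[1],R[:,0].mean()-h0[0]))
Q,C=sel((.48,-.038),.036,.046,.06); rep('sleeve',Q)
E
python3 m2.py w1
```

```text
spigot 487 med [0.5119 0.2664 0.103 ] enc [array([0.5141, 0.265 ]), np.float64(0.02)] mid [0.5142 0.265  0.1013]
shoulder 706 med [0.5079 0.267  0.0731] enc [array([0.5138, 0.2647]), np.float64(0.0302)] mid [0.5137 0.2648 0.074 ]
black tt 5816 med [0.5101 0.2663 0.0611] enc [array([0.5177, 0.2633]), np.float64(0.0746)] mid [0.5148 0.2651 0.065 ]
red 92 [0.59343569 0.23012439 0.06328802]
[ 0.91484576 -0.40380347  0.5934357   0.23012438] -0.41567054 from hub -0.40911864430605804
sleeve 395 med [ 0.4799 -0.0355  0.0488] enc [array([ 0.4821, -0.0364]), np.float64(0.0284)] mid [ 0.4814 -0.0361  0.0488]
```

>>> {"api": "jog_arm", "payload": {
  "motion": [-0.006, -0.018, 0.01, 0, 0, 0, 1, -0.012, -0.04, 0.025, 0, 0, 0, 1, -0.014, -0.047, 0.035, 0, 0, 0, 1, -0.014, -0.047, 0.035, 0, 0, 0, 1, -0.014, -0.047, 0.035, 0, 0, 0, 1, -0.014, -0.047, 0.035, 0, 0, 0, 1, -0.011, -0.035, 0.02, 0, 0, 0, 1, -0.004, -0.011, 0.01, 0, 0, 0, 1]
}}

```text
time: 2.55
ee_pos: [0.4827, -0.006, 0.1829]
orientation: [[-0.925, 0.381, -0.002], [0.381, 0.925, -0.001], [0.001, -0.001, -1.0]]
wrist_force: [0.4, 0.2, -0.6]
width: 0.0938
finger_force: 0.0
```

```bash
cat > m3.py <<'E'
from h import *
import sys
# args: name cx cy rad zl zh  -> circle of points
n,cx,cy,rad,zl,zh=sys.argv[1],*map(float,sys.argv[2:7])
p,d,K,D,T=snap('wrist'); P=cloud(d,K,D,T); save(n,p); np.savez(n+'.npz',p=p,P=P)
with np.errstate(all='ignore'): m=(np.hypot(P[...,0]-cx,P[...,1]-cy)<rad)&(P[...,2]>zl)&(P[...,2]<zh)
Q=P[m]; c,R=cv2.minEnclosingCircle(Q[:,:2].astype(np.float32)); s=r.get_state(); O=np.array(s['orientation']); e=np.array(s['ee_pos'])
print(len(Q),'enc',c,R,'mid',(Q.max(0)+Q.min(0))/2,'ztop',np.percentile(Q[:,2],90)); print('t',s['time'],e,'toolshift',O.T@(np.r_[c,e[2]]-e), 'yaw -x',np.arctan2(-O[1,0],-O[0,0]),'F',s['wrist_force'],s['width'])
E
python3 m3.py w2 .48 -.037 .036 .044 .06
```

```text
1060 enc (0.4809735119342804, -0.037074290215969086) 0.0281060878187418 mid [ 0.48088904 -0.03721541  0.04760945] ztop 0.049730191165090164
t 2.6 [ 0.48257093 -0.00624319  0.1821409 ] toolshift [-1.02682651e-02 -2.91147804e-02  2.92488759e-05] yaw -x -0.39082851773398114 F [-0.81895929 -2.2853493  -1.9231081 ] 0.09425047036401635
```

>>> {"api": "jog_arm", "payload": {
  "motion": [-0.005, -0.0145, 0, 0, 0, 0, 1, -0.005, -0.0145, 0.005, 0, 0, 0, 1, 0, 0, 0.03, 0, 0, 0, 1, 0, 0, 0.035, 0, 0, 0, 1, 0, 0, 0.035, 0, 0, 0, 1, 0, 0, 0.03, 0, 0, 0, 1, 0, 0, 0.02, 0, 0, 0, 1, 0, 0, 0.006, 0, 0, 0, 1]
}}

```text
time: 3.4
ee_pos: [0.4817, -0.0327, 0.0218]
orientation: [[-0.926, 0.377, -0.003], [0.377, 0.926, 0.0], [0.003, -0.001, -1.0]]
wrist_force: [0.2, 0.1, 0.3]
width: 0.094
finger_force: 0.0
```

>>> {"api": "jog_arm", "payload": {
  "motion": [-0.001, -0.004, 0, 0, 0, 0, 1, 0, 0, 0, 0, 0, 0, 0.3, 0, 0, 0, 0, 0, 0, -1, 0, 0, 0, 0, 0, 0, -1, 0, 0, 0, 0, 0, 0, -1, 0, 0, 0, 0, 0, 0, -1, 0, 0, 0, 0, 0, 0, -1, 0, 0, 0, 0, 0, 0, -1]
}}

```text
time: 4.2
ee_pos: [0.482, -0.0385, 0.0235]
orientation: [[-0.925, 0.379, 0.0], [0.379, 0.925, 0.0], [-0.0, 0.0, -1.0]]
wrist_force: [-0.5, 1.6, 6.7]
width: 0.0565
finger_force: 30.0
```

>>> {"api": "jog_arm", "payload": {
  "motion": [0, 0, -0.025, 0, 0, 0, -1, 0, 0, -0.045, 0, 0, 0, -1, 0, 0, -0.045, 0, 0, 0, -1, 0, 0, -0.045, 0, 0, 0, -1, 0.005, 0.018, -0.02, 0, 0, 0, -1, 0.013, 0.045, 0, 0, 0, 0, -1, 0.013, 0.045, 0, 0, 0, 0, -1, 0.013, 0.045, 0, 0, 0, 0, -1]
}}

```text
time: 5.0
ee_pos: [0.499, 0.1214, 0.2036]
orientation: [[-0.925, 0.38, 0.0], [0.38, 0.925, 0.0], [-0.0, 0.0, -1.0]]
wrist_force: [0.8, -0.4, -0.4]
width: 0.056
finger_force: 30.0
```

>>> {"api": "jog_arm", "payload": {
  "motion": [0.013, 0.045, 0, 0, 0, 0, -1, 0.013, 0.045, 0, 0, 0, 0, -1, 0.011, 0.035, 0, 0, 0, 0, -1, 0.004, 0.015, 0, 0, 0, 0, -1, 0, 0, 0, 0, 0, 0, -1, 0, 0, 0, 0, 0, 0, -1, 0, 0, 0, 0, 0, 0, -1, 0, 0, 0, 0, 0, 0, -1]
}}

```text
time: 5.8
ee_pos: [0.5145, 0.2635, 0.2035]
orientation: [[-0.925, 0.381, 0.0], [0.381, 0.925, -0.0], [-0.0, 0.0, -1.0]]
wrist_force: [-0.5, 0.4, -0.1]
width: 0.0565
finger_force: 30.0
```

```bash
python3 m3.py w3 .514 .265 .036 .215 .26; python3 m2.py w3 | head -2
```

```text
7389 enc (0.5076496601104736, 0.2676064670085907) 0.03533879667520523 mid [0.51242453 0.26648502 0.23749769] ztop 0.25010203276847726
t 5.85 [0.5144284  0.26377842 0.20348183] toolshift [ 7.72528043e-03  9.61898667e-04 -1.58948243e-06] yaw -x -0.39019344522376176 F [-0.25648448 -0.07146221 -1.07446592] 0.05646648686970042
spigot 510 med [0.5021 0.272  0.103 ] enc [array([0.5111, 0.2664]), np.float64(0.0195)] mid [0.5076 0.2669 0.101 ]
shoulder 1102 med [0.4985 0.2738 0.073 ] enc [array([0.5137, 0.265 ]), np.float64(0.0299)] mid [0.5096 0.265  0.074 ]
```

View pics/w3.png

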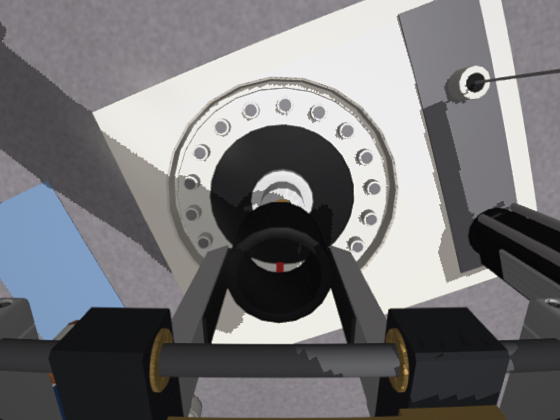

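The sleeve at (280,275) is upright in the fingers and the spigot is behind it at (283,190). Now I measure the rim of the held sleeve.

```bash
cat > m4.py <<'E'
from h import *
import sys
from scipy.optimize import least_squares
s=r.get_state(); O=np.array(s['orientation']); e=np.array(s['ee_pos'])
P=np.load(sys.argv[1]+'.npz')['P']; q=(P-e)@O
with np.errstate(all='ignore'): m=(abs(q[...,1])<.026)&(abs(q[...,0])<.04)&(q[...,2]>-.035)&(q[...,2]<-.01)
Q=q[m]; print(np.histogram(Q[:,2],bins=12))
zt=np.percentile(Q[:,2],2)
R=Q[Q[:,2]<zt+.003]; rr=np.hypot(R[:,0],R[:,1])
print(zt,len(R),'x range',R[:,0].min(),R[:,0].max(),'y',R[:,1].min(),R[:,1].max())
# annulus fit: most rim points must lie within 21.5..28 mm
f=lambda c:np.r_[np.maximum(0,21.5e-3-np.hypot(R[:,0]-c[0],R[:,1]-c[1])),np.maximum(0,np.hypot(R[:,0]-c[0],R[:,1]-c[1])-.028)]
o=least_squares(f,[0,0],loss='soft_l1',f_scale=.0005); print('sleeve centre tool',o.x,'world',e+O@np.r_[o.x,0])
E
python3 m4.py w3
```

```text
(array([ 392, 2221,  636,  239,  209,  206,  210,  209,  179,  196,  175,
        172]), array([-0.02741068, -0.02595984, -0.02450899, -0.02305815, -0.02160731,
       -0.02015647, -0.01870562, -0.01725478, -0.01580394, -0.0143531 ,
       -0.01290225, -0.01145141, -0.01000057]))
-0.0263788197703945 3176 x range -0.026288075252135758 0.029204181348234787 y -0.025983715807149074 0.025887698831325044
sleeve centre tool [ 0.00176813 -0.00170073] world [0.51214627 0.26287807 0.20348136]
```

>>> {"api": "jog_arm", "payload": {
  "motion": [-0.0005, 0.002, 0.01, 0, 0, 0, -1, 0, 0, 0.02, 0, 0, 0, -1, 0, 0, 0.02, 0, 0, 0, -1, 0, 0, 0.01, 0, 0, 0, -1, 0, 0, 0.005, 0, 0, 0, -1, 0, 0, 0, 0, 0, 0, -1, 0, 0, 0, 0, 0, 0, -1, 0, 0, 0, 0, 0, 0, -1]
}}

```text
time: 6.65
ee_pos: [0.5158, 0.2666, 0.139]
orientation: [[-0.925, 0.379, 0.001], [0.379, 0.925, 0.001], [-0.001, 0.001, -1.0]]
wrist_force: [-0.1, -0.4, -0.5]
width: 0.0565
finger_force: 30.0
```

```bash
python3 m3.py w4 .514 .265 .034 .068 .08; python3 m4.py w4; python3 - <<'E'
import cv2
I=cv2.imread('pics/w4.png')[120:380,140:420]; cv2.imwrite('pics/w4c.png',cv2.resize(I,(640,594)))
E
```

```text
1278 enc (0.5136978626251221, 0.2650892436504364) 0.029775667935609818 mid [0.51258099 0.2662815  0.07400999] ztop 0.07412986696561971
t 6.7 [0.51573537 0.26667251 0.13895338] toolshift [ 1.28542083e-03 -2.23737541e-03 -2.66149725e-06] yaw -x -0.3887242648937974 F [ 0.43507476 -0.06719875 -1.51727412] 0.05623079220944907
(array([ 354, 2277,  623,  263,  202,  213,  207,  185,  197,  190,  182,
        176]), array([-0.02745069, -0.02599655, -0.0245424 , -0.02308826, -0.02163412,
       -0.02017998, -0.01872584, -0.01727169, -0.01581755, -0.01436341,
       -0.01290927, -0.01145513, -0.01000098]))
-0.026397792333415455 3192 x range -0.02602586602487197 0.029279692508694676 y -0.025998514225046124 0.02598941105408591
sleeve centre tool [ 0.001894   -0.00145653] world [0.51343063 0.26604249 0.13895103]
```

View pics/w4c.png

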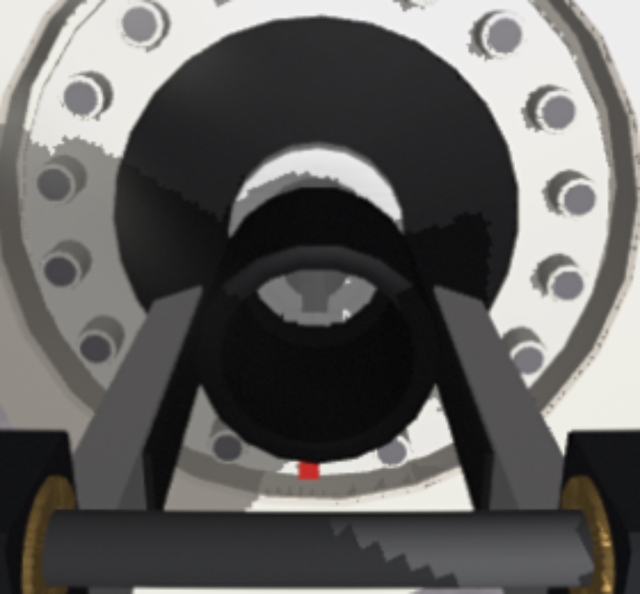

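The spigot with its keyway shows centred through the sleeve at crop (316,298), and the sleeve rim is at (318,355). I correct under 1 mm and lower slowly.

>>> {"api": "jog_arm", "payload": {
  "motion": [-0.0006, -0.0007, 0.004, 0, 0, 0, -1, 0, 0, 0.004, 0, 0, 0, -1, 0, 0, 0.003, 0, 0, 0, -1, 0, 0, 0.003, 0, 0, 0, -1, 0, 0, 0.003, 0, 0, 0, -1, 0, 0, 0.002, 0, 0, 0, -1, 0, 0, 0, 0, 0, 0, -1, 0, 0, 0, 0, 0, 0, -1]
}}

```text
time: 7.5
ee_pos: [0.5158, 0.2656, 0.1193]
orientation: [[-0.925, 0.379, 0.0], [0.379, 0.925, -0.0], [-0.0, -0.0, -1.0]]
wrist_force: [0.6, 0.2, -1.5]
width: 0.0562
finger_force: 30.0
```

>>> {"api": "jog_arm", "payload": {
  "motion": [0, 0, 0.004, 0, 0, 0, -1, 0, 0, 0.004, 0, 0, 0, -1, 0, 0, 0.004, 0, 0, 0, -1, 0, 0, 0.004, 0, 0, 0, -1, 0, 0, 0.003, 0, 0, 0, -1, 0, 0, 0.002, 0, 0, 0, -1, 0, 0, 0.001, 0, 0, 0, -1, 0, 0, 0, 0, 0, 0, -1]
}}

```text
time: 8.3
ee_pos: [0.5157, 0.2655, 0.0976]
orientation: [[-0.925, 0.379, -0.0], [0.379, 0.925, -0.0], [0.0, -0.0, -1.0]]
wrist_force: [-2.6, -2.1, 6.0]
width: 0.0567
finger_force: 30.0
```

>>> {"api": "jog_arm", "payload": {
  "motion": [0, 0, 0.001, 0, 0, 0, -1, 0, 0, 0, 0, 0, 0, -1, 0, 0, 0, 0, 0, 0, 1, 0, 0, 0, 0, 0, 0, 1, 0, 0, 0, 0, 0, 0, 1, 0, 0, 0, 0, 0, 0, 1, 0, 0, 0, 0, 0, 0, 1, 0, 0, 0, 0, 0, 0, 1]
}}

```text
time: 9.1
ee_pos: [0.5157, 0.2655, 0.0962]
orientation: [[-0.925, 0.379, -0.0], [0.379, 0.925, -0.0], [-0.0, -0.0, -1.0]]
wrist_force: [-0.3, -0.5, 0.1]
width: 0.0935
finger_force: 0.0
```

>>> {"api": "jog_arm", "payload": {
  "motion": [0, 0, -0.03, 0, 0, 0, 1, 0, 0, -0.045, 0, 0, 0, 1, 0, 0, -0.045, 0, 0, 0, 1, 0, 0, -0.045, 0, 0, 0, 1, 0, 0, -0.03, 0, 0, 0, 1, 0, 0, 0, 0, 0, 0, 1, 0, 0, 0, 0, 0, 0, 1, 0, 0, 0, 0, 0, 0, 1]
}}

```text
time: 9.9
ee_pos: [0.5153, 0.2654, 0.2901]
orientation: [[-0.925, 0.379, -0.001], [0.379, 0.925, -0.001], [0.001, -0.001, -1.0]]
wrist_force: [0.2, 0.6, -0.3]
width: 0.094
finger_force: 0.0
```

```bash
python3 m3.py w5 .514 .265 .034 .117 .135; python3 - <<'E'
from h import *
P=np.load('w5.npz')['P']; p=np.load('w5.npz')['p'].astype(int); h0=np.array([.5138,.265])
with np.errstate(all='ignore'): m=(np.hypot(P[...,0]-h0[0],P[...,1]-h0[1])<.109)&(P[...,2]>.05)&(P[...,2]<.085)
Q,C=P[m],p[m]; rr=np.hypot(*(Q[:,:2]-h0).T); m=(C[:,0]>C[:,1]*1.8)&(C[:,0]>60)&(rr>.06); R=Q[m]; f=cv2.fitLine(R[:,:2].astype(np.float32),cv2.DIST_L2,0,.01,.01).ravel(); print(len(R),np.arctan2(f[1]*np.sign(f[0]),abs(f[0])),np.arctan2(*(R.mean(0)[1::-1]-h0[::-1])))
with np.errstate(all='ignore'): m=(np.hypot(P[...,0]-h0[0],P[...,1]-h0[1])<.0195)&(P[...,2]>.09)&(P[...,2]<.11)
print('spigot in sleeve',m.sum(),[np.round(x,4) for x in cv2.minEnclosingCircle(P[m][:,:2].astype(np.float32))])
E
```

```text
899 enc (0.5137001872062683, 0.2644588053226471) 0.028023546561598778 mid [0.51345987 0.26471953 0.12104259] ztop 0.12378230356925808
t 9.95 [0.51527346 0.26538984 0.28996391] toolshift [ 1.10295182e-03 -1.45791604e-03  3.71152923e-06] yaw -x -0.38877672708221755 F [-0.11611894  0.24190902 -0.54965179] 0.09401116905050036
144 -0.4229562 -0.41225200121769795
spigot in sleeve 657 [array([0.5139, 0.265 ]), np.float64(0.0195)]
```

The sleeve is seated, with its top at 0.124 as expected. Next I go above the disc.

>>> {"api": "jog_arm", "payload": {
  "motion": [-0.005, -0.018, 0, 0, 0, 0.4, 1, -0.013, -0.042, 0, 0, 0, 0.5, 1, -0.014, -0.047, 0, 0, 0, 0.5, 1, -0.014, -0.047, 0, 0, 0, 0, 1, -0.014, -0.047, 0, 0, 0, 0, 1, -0.014, -0.047, 0, 0, 0, 0, 1, -0.014, -0.047, 0, 0, 0, 0, 1, -0.014, -0.047, 0.01, 0, 0, 0, 1]
}}

```text
time: 10.75
ee_pos: [0.4726, -0.0913, 0.2816]
orientation: [[-0.916, 0.402, 0.001], [0.402, 0.916, 0.0], [-0.001, 0.001, -1.0]]
wrist_force: [0.8, -0.3, -0.0]
width: 0.0936
finger_force: 0.0
```

>>> {"api": "jog_arm", "payload": {
  "motion": [-0.014, -0.047, 0.015, 0, 0, 0, 1, -0.014, -0.047, 0.015, 0, 0, 0, 1, -0.011, -0.038, 0.015, 0, 0, 0, 1, -0.007, -0.024, 0.015, 0, 0, 0, 1, -0.003, -0.012, 0.01, 0, 0, 0, 1, 0, 0, 0.005, 0, 0, 0, 1, 0, 0, 0, 0, 0, 0, 1, 0, 0, 0, 0, 0, 0, 1]
}}

```text
time: 11.55
ee_pos: [0.4514, -0.259, 0.2073]
orientation: [[-0.916, 0.401, 0.0], [0.401, 0.916, 0.0], [-0.0, 0.0, -1.0]]
wrist_force: [-0.0, 0.2, -0.3]
width: 0.094
finger_force: 0.0
```

```bash
cat > m5.py <<'E'
from h import *
import sys
n=sys.argv[1]; c0=np.array([float(sys.argv[2]),float(sys.argv[3])]); zt=float(sys.argv[4])  # disc top z
p,d,K,D,T=snap('wrist'); P=cloud(d,K,D,T); save(n,p); np.savez(n+'.npz',p=p,P=P); p=p.astype(int)
s=r.get_state(); O=np.array(s['orientation']); e=np.array(s['ee_pos'])
def sel(rad,zl,zh):
    with np.errstate(all='ignore'): m=(np.hypot(P[...,0]-c0[0],P[...,1]-c0[1])<rad)&(P[...,2]>zl)&(P[...,2]<zh)
    return P[m],p[m]
Q,C=sel(.12,zt-.006,zt+.006); c,R=cv2.minEnclosingCircle(Q[:,:2].astype(np.float32)); print('disc',len(Q),c,R,np.median(Q[:,2]))
m=(C[:,0]>C[:,1]*1.8)&(C[:,0]>60); Rd=Q[m]; print('red',m.sum(),np.arctan2(*(Rd.mean(0)[1::-1]-np.array(c)[::-1])))
f=cv2.fitLine(Rd[:,:2].astype(np.float32),cv2.DIST_L2,0,.01,.01).ravel(); print('redline',np.arctan2(f[1]*np.sign(f[0]),abs(f[0])))
B,_=sel(.035,zt+.033,zt+.05); b=cv2.minAreaRect(B[:,:2].astype(np.float32)); print('bar',len(B),b,'ztop',np.percentile(B[:,2],95))
print('t',s['time'],e,'yaw',np.arctan2(-O[1,0],-O[0,0]),'shift to bar',O.T@(np.r_[b[0],e[2]]-e))
E
python3 m5.py w6 .4585 -.272 .070
```

```text
disc 23133 (0.460164874792099, -0.2723442018032074) 0.09030427038669586 0.06924348335112424
red 233 -0.39020892735279483
redline -0.40841004
bar 836 ((0.4597342610359192, -0.2721616327762604), (0.013453016988933086, 0.049712713807821274), 66.43810272216797) ztop 0.1099918401023481
t 11.6 [ 0.4515503  -0.25903406  0.20749986] yaw -0.4120674953261783 shift to bar [-1.27565750e-02 -8.75101167e-03  3.72361048e-06]
```

>>> {"api": "jog_arm", "payload": {
  "motion": [-0.007, -0.004, 0.005, 0, 0, 0, 1, -0.0055, -0.0035, 0.02, 0, 0, 0, 1, 0, 0, 0.03, 0, 0, 0, 1, 0, 0, 0.03, 0, 0, 0, 1, 0, 0, 0.02, 0, 0, 0, 0.6, 0, 0, 0.014, 0, 0, 0, 0.3, 0, 0, 0.0075, 0, 0, 0, 0.2, 0, 0, 0, 0, 0, 0, 0]
}}

```text
time: 12.4
ee_pos: [0.4596, -0.2717, 0.0802]
orientation: [[-0.916, 0.401, -0.001], [0.401, 0.916, 0.0], [0.001, -0.0, -1.0]]
wrist_force: [0.0, 1.0, 0.0]
width: 0.0656
finger_force: 0.0
```

>>> {"api": "jog_arm", "payload": {
  "motion": [0, 0, 0, 0, 0, 0, -0.3, 0, 0, 0, 0, 0, 0, -0.5, 0, 0, 0, 0, 0, 0, -0.7, 0, 0, 0, 0, 0, 0, -1, 0, 0, 0, 0, 0, 0, -1, 0, 0, 0, 0, 0, 0, -1, 0, 0, 0, 0, 0, 0, -1, 0, 0, 0, 0, 0, 0, -1]
}}

```text
time: 13.2
ee_pos: [0.4597, -0.2716, 0.0807]
orientation: [[-0.916, 0.401, 0.0], [0.401, 0.916, 0.0], [-0.0, 0.0, -1.0]]
wrist_force: [0.2, 1.1, 2.4]
width: 0.0138
finger_force: 30.0
```

>>> {"api": "jog_arm", "payload": {
  "motion": [0, 0, -0.008, 0, 0, 0, -1, 0, 0, -0.018, 0, 0, 0, -1, 0, 0, -0.028, 0, 0, 0, -1, 0, 0, -0.03, 0, 0, 0, -1, 0, 0, -0.03, 0, 0, 0, -1, 0, 0, -0.025, 0, 0, 0, -1, 0, 0, -0.012, 0, 0, 0, -1, 0, 0, -0.005, 0, 0, 0, -1]
}}

```text
time: 14.0
ee_pos: [0.4597, -0.2718, 0.2374]
orientation: [[-0.916, 0.402, 0.001], [0.402, 0.916, -0.0], [-0.001, 0.0, -1.0]]
wrist_force: [0.1, 0.9, -4.2]
width: 0.0137
finger_force: 30.0
```

```bash
python3 m5.py w7 .4597 -.2716 .225
```

```text
disc 43568 (0.4596388638019562, -0.2729949653148651) 0.09010156244039536 0.2258452347939634
red 220 -0.4116165344784955
redline -0.4108842
bar 3235 ((0.45947858691215515, -0.27009087800979614), (0.03536442294716835, 0.04900512099266052), 89.19247436523438) ztop 0.27218976945523976
t 14.05 [ 0.45968607 -0.27176439  0.23723346] yaw -0.41319864681150303 shift to bar [ 8.62003309e-04  1.44936049e-03 -4.24530152e-07]
```

>>> {"api": "jog_arm", "payload": {
  "motion": [0.004, 0.012, 0, 0, 0, 0, -1, 0.008, 0.025, 0, 0, 0, 0, -1, 0.013, 0.04, 0, 0, 0, 0, -1, 0.013, 0.04, 0, 0, 0, 0, -1, 0.013, 0.04, 0, 0, 0, 0, -1, 0.013, 0.04, 0, 0, 0, 0, -1, 0.013, 0.04, 0, 0, 0, 0, -1, 0.013, 0.04, 0, 0, 0, 0, -1]
}}

```text
time: 14.85
ee_pos: [0.4874, 0.0205, 0.2355]
orientation: [[-0.916, 0.401, -0.002], [0.401, 0.916, -0.0], [0.001, -0.001, -1.0]]
wrist_force: [1.3, 0.6, -2.9]
width: 0.0136
finger_force: 30.0
```

>>> {"api": "jog_arm", "payload": {
  "motion": [0.013, 0.04, 0, 0, 0, 0, -1, 0.013, 0.04, 0, 0, 0, 0, -1, 0.013, 0.04, 0, 0, 0, 0, -1, 0.013, 0.04, 0, 0, 0, 0, -1, 0.012, 0.04, 0, 0, 0, 0, -1, 0.008, 0.025, 0, 0, 0, 0, -1, 0.004, 0.0126, 0, 0, 0, 0, -1, 0, 0, 0, 0, 0, 0, -1]
}}

```text
time: 15.65
ee_pos: [0.5132, 0.2677, 0.2351]
orientation: [[-0.917, 0.399, -0.002], [0.399, 0.917, -0.001], [0.001, -0.002, -1.0]]
wrist_force: [-0.2, -1.8, -3.0]
width: 0.014
finger_force: 30.0
```

>>> {"api": "jog_arm", "payload": {
  "motion": [0, 0, 0, 0, 0, 0, -1, 0, 0, 0, 0, 0, 0, -1, 0, 0, 0, 0, 0, 0, -1, 0, 0, 0, 0, 0, 0, -1, 0, 0, 0, 0, 0, 0, -1, 0, 0, 0, 0, 0, 0, -1, 0, 0, 0, 0, 0, 0, -1, 0, 0, 0, 0, 0, 0, -1]
}}

```text
time: 16.45
ee_pos: [0.5142, 0.2662, 0.2365]
orientation: [[-0.916, 0.402, -0.0], [0.402, 0.916, -0.0], [-0.0, -0.0, -1.0]]
wrist_force: [0.5, -0.2, -4.0]
width: 0.0139
finger_force: 30.0
```

```bash
python3 m5.py w8 .514 .266 .2265;python3 -c "
from h import *
s=r.get_state(); print(np.array(s['orientation']).T@(np.array([.514,.2662,s['ee_pos'][2]])-s['ee_pos']))"
```

```text
disc 45217 (0.5143711566925049, 0.26471981406211853) 0.09030438959598541 0.22502314246685642
red 219 -0.40860087241530274
redline -0.40780157
bar 3259 ((0.5115570425987244, 0.2627823054790497), (0.03546079248189926, 0.04867934063076973), 43.481903076171875) ztop 0.27401729206492215
t 16.5 [0.51422316 0.26622143 0.23653293] yaw -0.41320591138980006 shift to bar [ 1.06076535e-03 -4.22025408e-03  2.65417447e-07]
[ 1.95778260e-04 -1.09235480e-04 -1.61982616e-09]
```

>>> {"api": "jog_arm", "payload": {
  "motion": [0.0003, -0.0001, 0.01, 0, 0, 0, -1, 0, 0, 0.015, 0, 0, 0, -1, 0, 0, 0.015, 0, 0, 0, -1, 0, 0, 0.012, 0, 0, 0, -1, 0, 0, 0.008, 0, 0, 0, -1, 0, 0, 0.005, 0, 0, 0, -1, 0, 0, 0.003, 0, 0, 0, -1, 0, 0, 0.003, 0, 0, 0, -1]
}}

```text
time: 17.3
ee_pos: [0.5141, 0.2664, 0.1657]
orientation: [[-0.916, 0.402, 0.001], [0.402, 0.916, 0.0], [-0.0, 0.0, -1.0]]
wrist_force: [-0.4, 0.7, -4.5]
width: 0.0138
finger_force: 30.0
```

>>> {"api": "jog_arm", "payload": {
  "motion": [0, 0, 0, 0, 0, 0, -1, 0, 0, 0.001, 0, 0, 0, -1, 0, 0, 0.001, 0, 0, 0, -1, 0, 0, 0, 0, 0, 0, -1, 0, 0, 0, 0, 0, 0, -1, 0, 0, 0, 0, 0, 0, -1, 0, 0, 0, 0, 0, 0, -1, 0, 0, 0, 0, 0, 0, -1]
}}

```text
time: 18.1
ee_pos: [0.5139, 0.2662, 0.1636]
orientation: [[-0.916, 0.402, 0.0], [0.402, 0.916, -0.0], [-0.0, -0.0, -1.0]]
wrist_force: [0.1, 0.4, -3.8]
width: 0.0138
finger_force: 30.0
```

The tip is 8 mm into the bore without contact. I go on past the key height (TCP 0.158).

>>> {"api": "jog_arm", "payload": {
  "motion": [0, 0, 0.002, 0, 0, 0, -1, 0, 0, 0.002, 0, 0, 0, -1, 0, 0, 0.002, 0, 0, 0, -1, 0, 0, 0.001, 0, 0, 0, -1, 0, 0, 0.001, 0, 0, 0, -1, 0, 0, 0.001, 0, 0, 0, -1, 0, 0, 0, 0, 0, 0, -1, 0, 0, 0, 0, 0, 0, -1]
}}

```text
time: 18.9
ee_pos: [0.5139, 0.2663, 0.1545]
orientation: [[-0.916, 0.402, 0.0], [0.402, 0.916, -0.0], [-0.0, -0.0, -1.0]]
wrist_force: [0.5, 0.3, -3.5]
width: 0.0138
finger_force: 30.0
```

No contact, so the key has entered. Now I push against the pin.

>>> {"api": "jog_arm", "payload": {
  "motion": [0, 0, 0.002, 0, 0, 0, -1, 0, 0, 0.002, 0, 0, 0, -1, 0, 0, 0.002, 0, 0, 0, -1, 0, 0, 0.002, 0, 0, 0, -1, 0, 0, 0.002, 0, 0, 0, -1, 0, 0, 0.002, 0, 0, 0, -1, 0, 0, 0, 0, 0, 0, -1, 0, 0, 0, 0, 0, 0, -1]
}}

```text
time: 19.7
ee_pos: [0.514, 0.2663, 0.1427]
orientation: [[-0.916, 0.402, 0.0], [0.402, 0.916, 0.0], [-0.0, 0.0, -1.0]]
wrist_force: [-1.5, -0.8, 5.6]
width: 0.014
finger_force: 30.0
```

>>> {"api": "jog_arm", "payload": {
  "motion": [0, 0, 0.001, 0, 0, 0, -1, 0, 0, 0.001, 0, 0, 0, -1, 0, 0, 0.001, 0, 0, 0, -1, 0, 0, 0.0005, 0, 0, 0, -1, 0, 0, 0, 0, 0, 0, -1, 0, 0, 0, 0, 0, 0, -1, 0, 0, 0, 0, 0, 0, -1, 0, 0, 0, 0, 0, 0, -1]
}}

```text
time: 20.5
ee_pos: [0.5141, 0.2663, 0.1397]
orientation: [[-0.916, 0.402, 0.0], [0.402, 0.916, 0.0], [-0.0, 0.0, -1.0]]
wrist_force: [-4.7, -3.1, 11.9]
width: 0.0136
finger_force: 30.0
```

```bash
python3 m5.py w9 .514 .266 .129
```

```text
disc 45221 (0.5137430429458618, 0.26477280259132385) 0.09011741727590561 0.12822951070691124
red 220 -0.40511864815558746
redline -0.41323623
bar 3255 ((0.5113630890846252, 0.26278969645500183), (0.035468343645334244, 0.04827519506216049), 43.968727111816406) ztop 0.17656825376192314
t 20.55 [0.51411019 0.26627196 0.1396743 ] yaw -0.41337413295183234 shift to bar [ 1.11687944e-03 -4.29246913e-03 -2.32358615e-06]
```

>>> {"api": "jog_arm", "payload": {
  "motion": [0, 0, 0.0005, 0, 0, 0, -1, 0, 0, 0.0005, 0, 0, 0, -1, 0, 0, 0.0005, 0, 0, 0, -1, 0, 0, 0, 0, 0, 0, -1, 0, 0, 0, 0, 0, 0, -1, 0, 0, 0, 0, 0, 0, -1, 0, 0, 0, 0, 0, 0, -1, 0, 0, 0, 0, 0, 0, -1]
}}

```text
time: 21.35
ee_pos: [0.5145, 0.2663, 0.1395]
orientation: [[-0.916, 0.402, 0.001], [0.402, 0.916, 0.001], [-0.001, 0.001, -1.0]]
wrist_force: [-11.0, -6.3, 33.3]
width: 0.0136
finger_force: 30.0
```

The force jumped to 33 N with no further travel, at the expected height. The disc is home on the sleeve.

```bash
python3 m5.py w10 .514 .266 .129 | head -2; python3 -c "
from bench import r
print(r.finish_job())"
```

```text
disc 45304 (0.5139756202697754, 0.26503533124923706) 0.09010845422744751 0.12827332683734913
red 220 -0.4079018056244966
the job is handed in; nothing more can be done
None
```

The job is handed in: the sleeve is on the shoulder, and the disc is keyed and held fully home against the pin with the knob still gripped, as shown by force and camera (the judge's verdict was not shown).

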